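# Seat the grating disc on the food-processor drive

### The job

The steel grating disc sits too high on the food processor's drive base because its rim notch is out of line with the red drive key. Push the disc round by its blue lug with a fingertip until the notch is over the red key, then press the disc straight down with the fingertips until it is fully home, and leave it there; nothing needs to be gripped. Do not pull or lift the disc up, do not force it with a hard blow or press, and leave the tin, glass, spice jar and salt shaker standing where they are.

Things in the scene. Friction and masses are not known exactly. Their poses are not given: they have to be found in the camera images.
- drive_base: White round drive base, fixed, 152 mm diameter; flat deck 36 mm above the worktop. Origin: centre of its underside, on the spindle axis; z up; its -x axis points to the red key (and three small grey buttons on its side). Wall cabinets overhang behind it: front 0.62 m ahead of the robot's base axis (door knobs stick out further), lower edge 476 mm above the worktop; come in low.
- drive_key (a point): Middle of the top of the red key: a fixed rib with a rounded top, 8 mm wide, 8.5 mm high above the deck, lying radially from 52 to 70 mm from the spindle axis, so its outer 8 mm always show outside the disc. The point lies 59 mm from the axis.
- notch (a point): Middle of the notch in the rim of the steel disc, at its top face, 59 mm from the axis. Disc: 124 mm diameter, 8 mm thick; notch: 14 mm wide, 12 mm deep from the rim, right through, so the key has 3 mm to spare on each side. While up, the disc's underside is 10 mm above the deck (1.5 mm above the key) and its top face 54 mm above the worktop; seated, the top face is at 45 mm.
- lug (a point): Centre of the top of the blue finger lug on the disc, 40 mm from the axis, on the same radius as the notch. The lug stands 16 mm above the disc's top face and is 14 mm long radially and 10 mm wide across; push its side to turn the disc.
- hub (a point): Centre of the flat top of the black hub in the middle of the disc, on the spindle axis, 32 mm across the flat (36 mm at its foot), 8 mm above the disc's top face: the place to press. 62 mm above the worktop at the start, 53 mm when seated.
- turn (a joint): Angle of the disc on the base (rad), growing counter-clockwise seen from above. The notch is over the key at 0 and equally at 6.283 (one full turn); it starts between 0.8 and 5.48, can go from -1.2 to 7.5, and may be turned either way. It turns with light friction (about 1 N at the lug) and stays where it is left.
- press (a joint): How far the disc is pressed down its spindle (m): 0 at the start, 0.009 fully home, negative if pulled up. Tight fit: about 4 N slides it and it stays where left. With the notch out of line it meets the key at 0.0015, a springy stop (about 1 mm per 7 N), and springs back to 0.002-0.003 when let go. Less than about 4 mm out of line, the key's rounded top guides it in.
- tin: Green food tin, 57 mm diameter, 72 mm tall, loose bystander; origin at the centre of its underside.
- glass: Small clear drinking glass, 48 mm diameter, 61 mm tall, loose bystander; origin at the centre of its underside.
- spice_jar: Spice jar with a green lid, 46 mm diameter, 106 mm tall, loose bystander; origin at the centre of its underside.
- shaker: Salt shaker with a grey cap, 44 mm diameter, 90 mm tall, loose bystander; origin at the centre of its underside.
Things that resemble listed ones, but are neither listed nor needed, are in the scene too. There is more than one size of the drive_base; the job needs the larger.

How it is judged (in metres and radians):
At the end, for the whole second after the job is handed in: The disc is at rest, pressed at least 7.5 of its 9 mm down, with its notch within 5 mm of the key; the four bystanders stand upright within 25 mm of where they began (value of joint press above 0.0075 m and horizontal distance between notch and drive_key below 0.005 m and velocity of joint press below 0.005 m/s and velocity of joint turn between -0.05 and 0.05 rad/s and distance of each of tin, glass, spice_jar, shaker from where it was at the start of the episode below 0.025 m and angle between each of tin, glass, spice_jar, shaker's own z axis and vertical below 0.2 rad); the robot touches nothing.
It fails at once if the disc is lifted up its spindle by more than 4 mm (value of joint press below -0.004 m).
It fails at once if the disc or base is forced: more than 60 N between robot and it (contact force between any of the fingers, the arm and drive_base above 60 N).
It fails at once if a bystander is moved by more than 25 mm (lifted or pushed) or tipped (not (distance of each of tin, glass, spice_jar, shaker from where it was at the start of the episode below 0.025 m and angle between each of tin, glass, spice_jar, shaker's own z axis and vertical below 0.2 rad)).
It also fails if it takes over 48 s, if anything falls off the work surface, if the arm or the gripper's body presses on something with over 40 N, if the wrist force passes 120 N, or if a joint passes its speed limit or range.

### The arm

A 6-joint arm with a two-finger parallel gripper is mounted at the origin on a cart in front of the work surface, level with it; the furniture and walls round the work are solid. World frame = base frame: x ahead of the robot, y to its left, z up, the work surface at z = 0. Lengths are in mm, angles in rad, forces in N, time in s.
With the tool pointing down it reaches from about 350 to 775 mm from the base axis. Payload 7.3 kg.
Tool frame: the origin (TCP) lies at the very end of the fingers, on their centre line; the grasp point (between the pads) lies 19 mm behind it; z points along the fingers, y is the line along which they close (so a half turn about z gives the same grasp; the last joint's range is limited). The gripper opens to 92 mm and grips with 3 to 60 N. Pads are 19 mm wide; open, the fingers measure 130 mm over their backs; the gripper's body (75 mm by 190 mm) begins 47 mm behind the grasp point.
Start: joints at [-1.289, 0.342, 1.524, -0, 1.275, -0.146], TCP at [217.831, -477.697, 226.741] pointing down, gripper open.
Joint ranges: [-2.53, 2.53], [-0.77, 2.02], [0.04, 2.7], [-1, 4.14], [0.28, 2.66], [-3.11, 3.11]. Speed limits (rad/s): [2.57, 2.57, 3.14, 3.14, 3.14, 3.14].

### API

Orientations are given as [roll, pitch, yaw] about the fixed x, y, z axes, in that order (R = Rz(yaw) Ry(pitch) Rx(roll)).
In Python, from plant import * gives the robot as it stands.
- The arm moves only by the tool arm_command, never from a script. Its arguments are lists of equal length, an entry for each row: "gripper": the finger opening in mm, from 0 to 91.8; "dp": the shift along the tool's x, y, z in units of 25 mm (1.0 is 25 mm), a list of three; "twist": the turn about the tool's z in units of 5 degrees (1.0 is 5 degrees). A call has exactly 5 rows; each row shifts and turns the commanded pose from where the row before left it, along the tool's axes as they then stand; what a row does not reach is not made up. A row lasts 1/8 s, in which the tool goes at most 62.5 mm and 10.7 degrees, less where a joint would pass 70% of its speed; a pose out of reach is approached as far as the arm can. A call is refused whole if a number of a shift passes 1 or a number of a turn 1, either way. A call with a gripper value outside its range is refused whole. The fingers move at their own pace and stop on an object; the grip force is fixed at half the most. Time passes only in rows, so rows that do not move let the fingers close, or fill a call up. It gives the time, the measured TCP pose, the force, the opening and the grip force at its end, in the units of the state.
- get_obs(): the state, without advancing time (a new reading comes with each control period).
- capture(name): name is "scene" or "side" or "wrist"; returns the picture (420x560x3 uint8, red, green, blue); there is no depth.
- get_calibration(name): a dict with "mtx" (3x3 intrinsics, pixels), "position" and "attitude" of the camera in the world; the wrist camera has in their place "mount" (4x4, takes a point from camera to tool coordinates, whose origin is the TCP and whose axes are the flange's). Camera axes: x right, y down, z forward; pixel columns grow to the right and rows downward; lengths in mm; the calibration is good to about 2 mm. The wrist camera is an equidistant fisheye: a pixel r from the principal point sees the ray r / f radians off the axis. A picture is of the moment at which its call begins: read the wrist's pose just before it. get_calibration takes no time and is no camera call.
- close_job(): hands the job in; it is judged then, once.
The state is a dict: "time": time; "joint_positions": joint angles; "dq": joint speeds; "tau": joint torques, N m; "tool_pos": TCP position; "tcp_rot": TCP orientation; "contact_force": force on the tool from outside, world axes, zero at the start; "moment": the same for the moment, N m; "grip_width": finger opening in mm; "finger_force": force on a finger pad.
Only numpy, scipy, OpenCV 4.12 (cv2) and the standard library are available. Lean on these libraries where they do the work, as an engineer would, in place of code of your own. Each camera call takes 0.05 s, during which the arm holds its last target. There are 200 camera calls.

## Working session

There is one attempt and no reset: what is moved stays moved. The work goes in short steps, Python scripts to look and compute and a tool call to move; the robot and the scene stay as the last step left them, time stands still between calls to the robot, and variables do not carry over. Pictures are saved under pics/ and viewed, at most 10 in all, crops included, and the job is handed in when it is done.

Besides the shell and the picture viewer there is one more tool, called after ">>>" as name([rows], argument=value, ...), one row to a line, values as JSON. arm_command: Moves the arm, as the interface text tells. Its arguments: {"type":"object","properties":{"gripper":{"type":"array"},"dp":{"type":"array"},"twist":{"type":"array"}},"required":["gripper","dp","twist"]}

```bash
mkdir -p pics
python3 - <<'E'
from plant import *
import cv2,numpy as np
for n in("scene","side"):
    cv2.imwrite(f"pics/{n}0.png",capture(n)[:,:,::-1]); c=get_calibration(n); print(n,c)
o=get_obs();print(o['time'],o['tool_pos'],o['tcp_rot'],o['contact_force']);print(get_calibration("wrist"))
a=cv2.imread("pics/scene0.png");
E
```

```text
scene {'mtx': array([[477.84432842,   0.        , 287.04869183],
       [  0.        , 477.84432842, 216.20606492],
       [  0.        ,   0.        ,   1.        ]]), 'position': array([ 159.49383742, -852.08725943, 1147.79847852]), 'attitude': array([-2.40639073, -0.02075097, -0.42315249])}
side {'mtx': array([[495.47424747,   0.        , 281.92443011],
       [  0.        , 495.47424747, 214.94513259],
       [  0.        ,   0.        ,   1.        ]]), 'position': array([  649.72964821, -1200.06793112,   657.07162042]), 'attitude': array([-2.01793528e+00,  2.86861647e-04,  5.33122353e-02])}
0.1 [ 217.70686349 -477.3477261   226.13583642] [-3.14026649e+00 -1.86530596e-04  4.27802230e-01] [-1.19967372  0.01319627  0.05681847]
{'mtx': array([[325.1922621 ,   0.        , 283.62472271],
       [  0.        , 325.1922621 , 211.37632811],
       [  0.        ,   0.        ,   1.        ]]), 'mount': array([[-6.36217427e-04, -9.62510607e-01, -2.71243299e-01,
         7.37259693e+01],
       [ 9.99999659e-01, -4.69785573e-04, -6.78518559e-04,
        -4.02490060e-01],
       [ 5.25655121e-04, -2.71243639e-01,  9.62510578e-01,
        -1.57203824e+02],
       [ 0.00000000e+00,  0.00000000e+00,  0.00000000e+00,
         1.00000000e+00]])}
```

View pics/scene0.png

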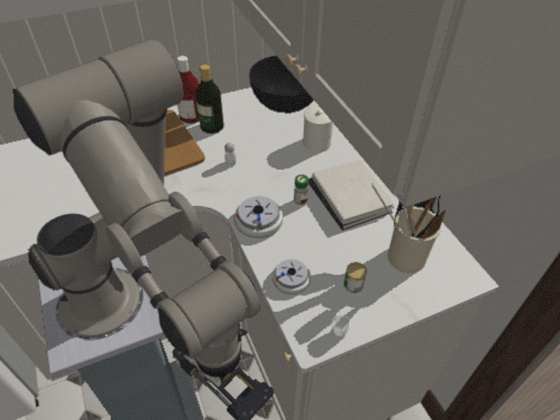

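View pics/side0.png

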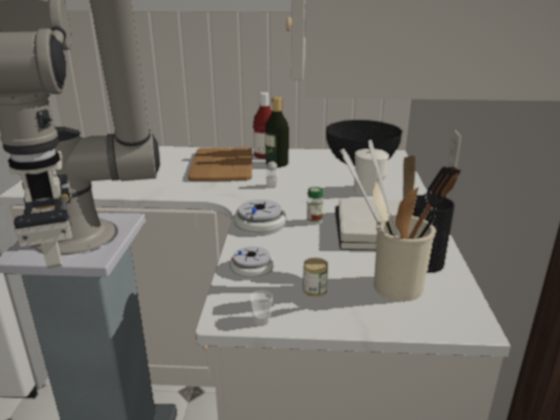

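The scene view shows two drive bases: A at scene (258,215) / side (260,213), and B at scene (292,275) / side (251,261). A looks larger even though it is further from the camera. I'll confirm this by measuring the diameters and with a crop.

```bash
cat > h.py <<'E'
import numpy as np,cv2
from scipy.spatial.transform import Rotation as R
from plant import *
def ray(n,uv,obs=None):
    c=get_calibration(n);K=c['mtx'];x=(uv[0]-K[0,2])/K[0,0];y=(uv[1]-K[1,2])/K[1,1]
    if n=="wrist":
        r=np.hypot(x,y);s=np.sin(r)/r if r>1e-9 else 1
        d=np.array([x*s,y*s,np.cos(r)]);T=R.from_euler('xyz',obs['tcp_rot']);m=c['mount']
        return obs['tool_pos']+T.apply(m[:3,3]),T.apply(m[:3,:3]@d)
    return c['position'],R.from_euler('xyz',c['attitude']).apply([x,y,1.])
def onz(n,uv,z,obs=None):
    p,d=ray(n,uv,obs);return p+d*(z-p[2])/d[2]
def blobs(im,kind,amin=4):
    h=cv2.cvtColor(im,cv2.COLOR_RGB2HSV);H,S,V=[h[:,:,i].astype(int) for i in range(3)]
    m={'blue':(H>105)&(H<135)&(S>120)&(V>60),'red':((H<8)|(H>172))&(S>120)&(V>70),'black':V<50}[kind]
    k,l,s,c=cv2.connectedComponentsWithStats(m.astype(np.uint8))
    return [(c[i].round(1),s[i,4]) for i in range(1,k) if s[i,4]>=amin]
E
python3 - <<'E'
from h import *
for n,box in(("scene",(215,180,330,300)),("side",(220,190,300,285))):
    im=cv2.imread(f"pics/{n}0.png")[:,:,::-1]
    x0,y0,x1,y1=box;c=np.ascontiguousarray(im[y0:y1,x0:x1])
    for k,z in(('blue',70),('red',44),('black',62)):
        for p,a in blobs(c,k,2):
            q=p+[x0,y0];print(n,k,q,a,onz(n,q,z).round(0))
    if n=="scene": A=c
    else: B=c
o=np.vstack([cv2.resize(A[:, :],(575,600),interpolation=2)])
cv2.imwrite("pics/crop1.png",o[:,:,::-1])
for n,L in(("scene",[(234,216),(284,216),(273,276),(311,276)]),):
    P=[onz(n,q,36) for q in L];print(np.linalg.norm(P[0]-P[1]),np.linalg.norm(P[2]-P[3]))
for nm,n,q,z in(("shaker","scene",(230,162),0),("jar","scene",(302,200),0),("tin","scene",(355,287),0),("glass","scene",(340,332),0),("knob","scene",(295,62),480)): print(nm,onz(n,q,z).round())
E
```

```text
scene blue [258.4 217. ] 12 [499.  59.  70.]
scene blue [282.2 273.8] 8 [ 481. -161.   70.]
scene red [301.7 201.7] 3 [659.  88.  44.]
scene red [305.3 200.3] 3 [673.  89.  44.]
scene red [237.3 215.7] 3 [449. 112.  44.]
scene red [276.5 279.5] 4 [ 466. -156.   44.]
scene black [319.  193.7] 150 [718.  83.  62.]
scene black [257.8 209.1] 54 [512.  97.  62.]
scene black [216.2 263.1] 28 [328. -49.  62.]
scene black [291.1 271. ] 32 [ 509. -157.   62.]
side blue [254.4 209.2] 20 [505.  56.  70.]
side blue [239.5 252.5] 4 [ 495. -188.   70.]
side black [259.9 206.3] 25 [517.  93.  62.]
side black [251.  253.8] 21 [ 521. -179.   62.]
156.49194809218088 107.20108346218241
shaker [527. 405.   0.]
jar [684. 132.   0.]
tin [ 674. -241.    0.]
glass [ 566. -350.    0.]
knob [667. 189. 480.]
```

View pics/crop1.png

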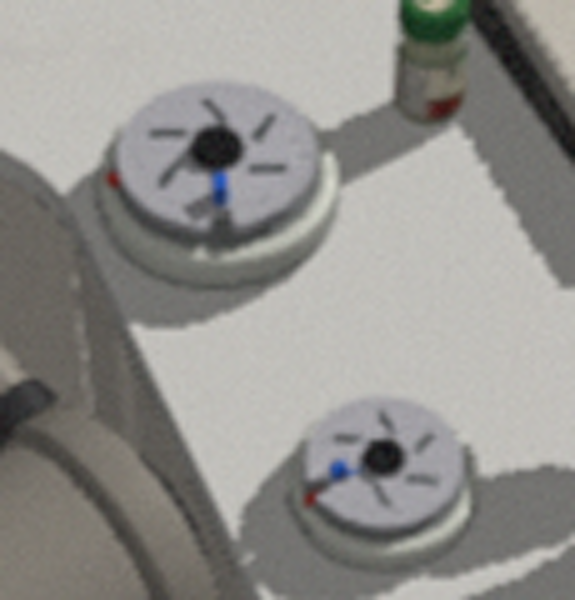

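Base A measures 156 mm across and B 107 mm, so A is the larger base. Its hub (512–517, 95) agrees between both views. The lug lies at about 252° from the axis and the key at about 165°, so the disc needs to turn clockwise by roughly 87°. I'll move over to it now.

>>> arm_command([
  [0.5, -0.38, 0],
  [0.96, -0.74, 0],
  [0.96, -0.74, 0],
  [0.96, -0.74, 0],
  [0.96, -0.74, 0],
], gripper=[34, 34, 34, 34, 34], twist=[0, 0, 0, 0, 0])

```text
time: 0.72
tool_pos: [282.5, -354.7, 226.6]
tcp_rot: [-3.141, -0.0, 0.428]
contact_force: [-0.2, 0.5, 0.0]
grip_width: 46.6
finger_force: 0.0
```

>>> arm_command([
  [0.96, -0.74, 0],
  [0.96, -0.74, 0],
  [0.96, -0.74, 0],
  [0.96, -0.74, 0],
  [0.96, -0.74, 0],
], gripper=[34, 34, 34, 34, 34], twist=[0, 0, 0, 0, 0])

```text
time: 1.35
tool_pos: [352.9, -220.8, 226.7]
tcp_rot: [-3.141, -0.0, 0.428]
contact_force: [0.6, 0.1, -0.8]
grip_width: 33.9
finger_force: 0.0
```

>>> arm_command([
  [0.96, -0.74, 0],
  [0.96, -0.74, 0],
  [0.96, -0.74, 0],
  [0.96, -0.74, 0],
  [0.96, -0.74, 0],
], gripper=[34, 34, 34, 34, 34], twist=[0, 0, 0, 0, 0])

```text
time: 1.98
tool_pos: [423.4, -87.0, 226.7]
tcp_rot: [-3.141, 0.0, 0.428]
contact_force: [0.2, -0.2, -0.8]
grip_width: 34.2
finger_force: 0.0
```

>>> arm_command([
  [0.96, -0.74, 0],
  [0.96, -0.74, 0],
  [0.96, -0.74, 0],
  [0.5, -0.38, 0.5],
  [0, 0, 0.5],
], gripper=[34, 34, 34, 34, 34], twist=[0, 0, 0, -1, -1])

```text
time: 2.6
tool_pos: [473.1, 7.3, 201.3]
tcp_rot: [-3.141, -0.0, 0.607]
contact_force: [-0.3, -0.5, -0.5]
grip_width: 33.8
finger_force: 0.0
```

>>> arm_command([
  [0, 0, 0.5],
  [0, 0, 0.5],
  [0, 0, 0.5],
  [0, 0, 0.5],
  [0, 0, 0],
], gripper=[34, 34, 34, 34, 34], twist=[-1, -1, -1, -1, -1])

```text
time: 3.22
tool_pos: [472.1, 6.3, 150.7]
tcp_rot: [-3.139, 0.001, 1.042]
contact_force: [0.2, -0.2, 0.8]
grip_width: 34.4
finger_force: 0.0
```

```bash
cat > w.py <<'E'
import sys
from h import *
nm=sys.argv[1];ztop=float(sys.argv[2]) # disc top z
o=get_obs();im=capture("wrist");cv2.imwrite(f"pics/{nm}.png",im[:,:,::-1])
print(o['time'],o['tool_pos'].round(1),o['tcp_rot'].round(3),o['contact_force'].round(1),o['grip_width'])
for k,z in(('blue',ztop+16),('red',44.5),('black',ztop+8)):
    for p,a in blobs(im,k,40):
        q=onz("wrist",p,z,o); 
        if np.linalg.norm(q[:2]-[514,95])<90: print(k,p,a,q.round(1))
E
python3 w.py w1 54
```

```text
3.225 [472.1   6.3 150.7] [-3.139e+00  1.000e-03  1.042e+00] [ 0.2 -0.2  0.8] 34.417545157747206
blue [274.2 115.7] 54 [505.6  77.6  70. ]
blue [277.6 134.1] 234 [500.9  64.8  70. ]
black [267.4  83.9] 1516 [513.4 101.3  62. ]
```

View pics/w1.png

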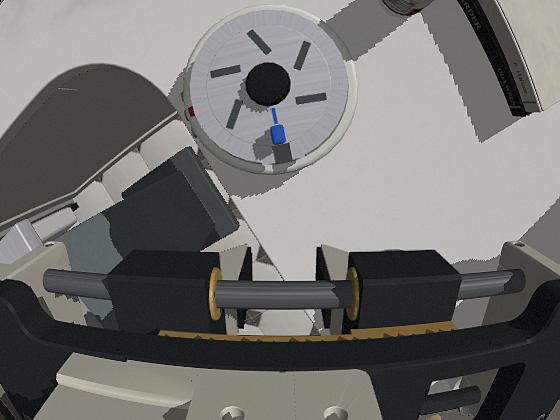

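The wrist view shows base A's disc with the hub at (267,84), the lug at (277,134), the notch at (282,153) and the red key at (191,112). The lug is 38.6 mm from the hub, against the 40 mm given. Next I'll measure the key and work out the move over the lug.

Run:
```python
from h import *
o=get_obs();im=cv2.imread("pics/w1.png")[:,:,::-1]
c=im[90:130,170:210].astype(int);m=(c[:,:,0]>c[:,:,1]+50)&(c[:,:,0]>c[:,:,2]+50)
ys,xs=np.nonzero(m);p=(xs.mean()+170,ys.mean()+90);print(p,m.sum(),onz("wrist",p,43,o))
# disc outline check (top z=54): ellipse extents
for q in((188,85),(351,85),(268,5),(268,168)): print(q,onz("wrist",q,50,o).round(1))
def tool(v,yaw): return np.array([v[0]*np.cos(yaw)+v[1]*np.sin(yaw), v[0]*np.sin(yaw)-v[1]*np.cos(yaw)])/25
print(tool(np.array([500.8,63.3])-o['tool_pos'][:2],o['tcp_rot'][2]))
```

```text
(np.float64(190.69444444444446), np.float64(110.97222222222223)) 36 [448.57761712 118.53996579  43.        ]
(188, 85) [459.2 136.9  50. ]
(351, 85) [570.9  70.3  50. ]
(268, 5) [547.4 160.6  50. ]
(268, 168) [480.   44.7  50. ]
[ 2.54523431 -0.16229252]
```

>>> arm_command([
  [0.85, -0.05, 0.4],
  [0.85, -0.05, 0.4],
  [0.85, -0.06, 0.4],
  [0, 0, 0.4],
  [0, 0, 0],
], gripper=[34, 34, 34, 34, 34], twist=[0, 0, 0, -1, -1])

```text
time: 3.9
tool_pos: [501.3, 63.3, 111.0]
tcp_rot: [-3.14, 0.001, 1.216]
contact_force: [-0.8, -0.4, 0.3]
grip_width: 33.9
finger_force: 0.0
```

>>> arm_command([
  [0, 0, 0],
  [0, 0, 0],
  [0, 0, 0],
  [0, 0, 0],
  [0, 0, 0],
], gripper=[34, 34, 34, 34, 34], twist=[-0.3, 0, 0, 0, 0])

```text
time: 4.53
tool_pos: [502.3, 62.3, 111.7]
tcp_rot: [3.141, 0.0, 1.239]
contact_force: [0.0, 0.3, 0.3]
grip_width: 33.8
finger_force: 0.0
```

```bash
python3 w.py w2 54
```

```text
4.525 [502.3  62.3 111.7] [3.141 0.    1.239] [0.  0.3 0.3] 33.82005748729226
blue [279.6 207.5] 74 [506.7  82.4  70. ]
blue [279.9 231.2] 360 [501.6  67.3  70. ]
red [187.7 176.1] 46 [449.3 119.7  44.5]
black [279.8 170.4] 2062 [514.1 103.6  62. ]
```

View pics/w2.png

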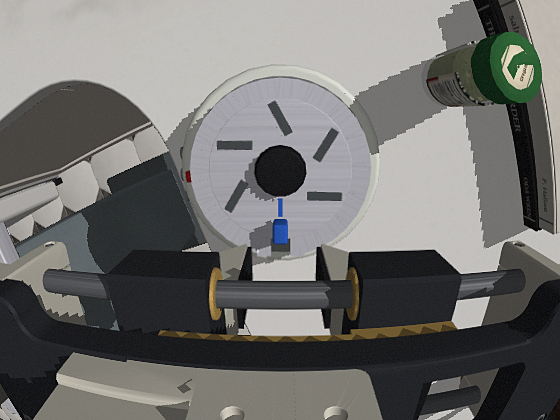

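The lug (280,231) is centred between the fingers, at columns of about 245 and 320. The hub is at (280,170), about (514,102.5) in the world frame. I'll descend straddling the lug.

>>> arm_command([
  [0, 0, 0.5],
  [0, 0, 0.5],
  [0, 0, 0.5],
  [0, 0, 0.4],
  [0, 0, 0],
], gripper=[34, 34, 34, 34, 34], twist=[0, 0, 0, 0, 0])

```text
time: 5.2
tool_pos: [501.7, 62.3, 63.2]
tcp_rot: [-3.14, 0.001, 1.239]
contact_force: [-0.2, 0.2, 0.6]
grip_width: 34.3
finger_force: 0.0
```

Run:
```python
from h import *
o=get_obs();p=o['tool_pos'];yaw=o['tcp_rot'][2];print(p,yaw)
# centre of hub in tool frame
v=np.array([514,102.7])-p[:2];print('hub in tool',v[0]*np.cos(yaw)+v[1]*np.sin(yaw),v[0]*np.sin(yaw)-v[1]*np.cos(yaw))
print('per 5deg: rotate tool about hub, r=42: chord',2*42*np.sin(np.radians(2.5))/25)
```

```text
[501.72976894  62.34060641  63.15633303] 1.2393168820504512
hub in tool 42.15555717832434 -1.5323904461650084
per 5deg: rotate tool about hub, r=42: chord 0.14656114154752894
```

>>> arm_command([
  [0, 0, 0],
  [0, 0, 0],
  [0.006, -0.146, 0],
  [0.006, -0.146, 0],
  [0.006, -0.146, 0],
], gripper=[18, 18, 18, 18, 18], twist=[0, 0, 1, 1, 1])

```text
time: 5.82
tool_pos: [492.9, 67.0, 64.7]
tcp_rot: [3.14, -0.0, 0.975]
contact_force: [0.8, -2.2, -1.5]
grip_width: 18.0
finger_force: 0.5
```

>>> arm_command([
  [0.006, -0.146, 0],
  [0.006, -0.146, 0],
  [0.006, -0.146, 0],
  [0.006, -0.146, 0],
  [0.006, -0.146, 0],
], gripper=[18, 18, 18, 18, 18], twist=[1, 1, 1, 1, 1])

```text
time: 6.45
tool_pos: [480.2, 80.1, 64.6]
tcp_rot: [3.141, -0.001, 0.538]
contact_force: [0.0, -1.5, -0.1]
grip_width: 17.9
finger_force: 0.5
```

```bash
python3 w.py w3 54
```

```text
6.45 [480.2  80.1  64.6] [ 3.141e+00 -1.000e-03  5.380e-01] [ 0.  -1.5 -0.1] 17.852640013821674
blue [286.4 231.4] 117 [498.4  90.   70. ]
blue [289.8 262. ] 585 [485.1  79.9  70. ]
black [280.7 186.5] 3316 [515.  103.1  62. ]
black [262.5 266.3] 244 [472.2  89.2  62. ]
black [304.3 265.8] 257 [484.1  69.9  62. ]
black [297.9 334.3] 48211 [442.8  48.3  62. ]
```

>>> arm_command([
  [0.006, -0.146, 0],
  [0.006, -0.146, 0],
  [0.006, -0.146, 0],
  [0.006, -0.146, 0],
  [0.006, -0.146, 0],
], gripper=[18, 18, 18, 18, 18], twist=[1, 1, 1, 1, 1])

```text
time: 7.12
tool_pos: [474.2, 97.4, 64.5]
tcp_rot: [3.141, -0.0, 0.104]
contact_force: [-0.0, -1.8, 0.6]
grip_width: 17.9
finger_force: 0.5
```

>>> arm_command([
  [0.006, -0.146, 0],
  [0.006, -0.146, 0],
  [0.006, -0.146, 0],
  [0.006, -0.146, 0],
  [0, 0, 0],
], gripper=[18, 18, 18, 18, 18], twist=[1, 1, 1, 1, 0])

```text
time: 7.75
tool_pos: [475.4, 112.1, 64.5]
tcp_rot: [-3.141, -0.001, -0.242]
contact_force: [-0.1, -0.1, -0.6]
grip_width: 18.0
finger_force: 0.0
```

```bash
python3 w.py w4 54
```

```text
7.75 [475.4 112.1  64.5] [-3.141e+00 -1.000e-03 -2.420e-01] [-0.1 -0.1 -0.6] 17.993973377337387
blue [288.3 232.5] 115 [494.2 105.9  70. ]
blue [290.  262.7] 581 [478. 109.  70.]
black [285.7 187. ] 3315 [515.1 102.1  62. ]
black [368.9 290.8] 8937 [445.3  70.   62. ]
black [304.2 266. ] 256 [470.6 102.7  62. ]
black [187.4 292.7] 8100 [468.9 172.1  62. ]
```

View pics/w4.png

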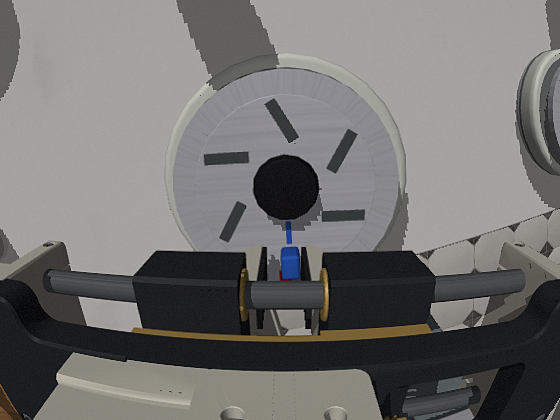

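The wrist view shows the lug (290,263) touching the right finger pad. The red key just shows below it at (284,278), slightly to the left. About 4° remains.

>>> arm_command([
  [0.003, -0.06, 0],
  [0.002, -0.05, 0],
  [0, 0, 0],
  [0, 0, 0],
  [0, 0, 0],
], gripper=[18, 18, 18, 18, 18], twist=[0.4, 0.36, 0, 0, 0])

```text
time: 8.43
tool_pos: [476.1, 114.6, 64.2]
tcp_rot: [3.142, -0.0, -0.31]
contact_force: [-0.3, -0.5, 0.6]
grip_width: 18.2
finger_force: 0.1
```

```bash
python3 w.py w5 54
```

```text
8.425 [476.1 114.6  64.2] [ 3.142 -0.    -0.31 ] [-0.3 -0.5  0.6] 18.224117869581285
blue [288.4 232.4] 115 [494.4 107.1  70. ]
blue [290.2 262.8] 589 [478.4 111.2  70. ]
black [285.6 186.9] 3323 [515.1 101.9  62. ]
black [369.7 291.4] 9204 [442.7  74.3  62. ]
black [304.6 266.4] 257 [470.3 105.4  62. ]
black [187.2 292.4] 8284 [473.9 174.9  62. ]
```

>>> arm_command([
  [0, 0, 0],
  [0, 0, 0],
  [0, 0, -0.5],
  [-0.6, 0, -0.9],
  [-0.6, 0, -0.9],
], gripper=[40, 40, 40, 40, 40], twist=[0, 0, 0, 0, 0])

```text
time: 9.1
tool_pos: [447.3, 123.9, 123.0]
tcp_rot: [-3.141, -0.0, -0.311]
contact_force: [0.3, 0.6, -0.6]
grip_width: 40.1
finger_force: 0.0
```

>>> arm_command([
  [-0.8, 0, 0],
  [0, 0, 0],
  [0, 0, 0],
  [0, 0, 0],
  [0, 0, 0],
], gripper=[40, 40, 40, 40, 40], twist=[0, 0, 0, 0, 0])

```text
time: 9.72
tool_pos: [428.8, 129.7, 121.5]
tcp_rot: [3.141, 0.0, -0.311]
contact_force: [0.5, 0.4, 0.7]
grip_width: 39.9
finger_force: 0.0
```

```bash
python3 w.py w6 54; python3 -c "
import cv2
a=cv2.imread('pics/w6.png')[60:280,180:400];cv2.imwrite('pics/w6c.png',cv2.resize(a,(590,590),interpolation=2))"
```

```text
9.725 [428.8 129.7 121.5] [ 3.141  0.    -0.311] [0.5 0.4 0.7] 39.93353017212546
blue [287.2 135.6] 76 [489.7 108.6  70. ]
blue [289.  158.3] 319 [475.4 112.   70. ]
red [289.9 181.5] 211 [456.1 117.   44.5]
black [284.9  99.3] 1967 [512.9 102.7  62. ]
```

View pics/w6c.png

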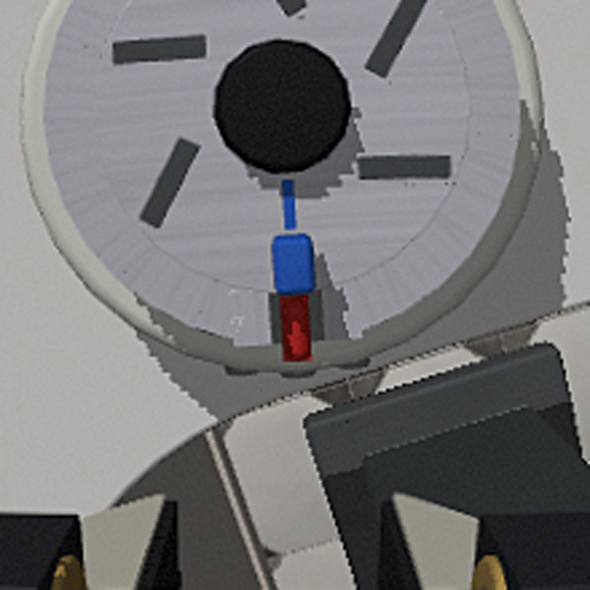

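The key (crop 296,325) is centred in the notch (crop columns 270–322). I'll close the fingers, move over the hub and press.

>>> arm_command([
  [0.9, 0, 0],
  [0.9, 0, 0],
  [0.9, 0, 0],
  [0.87, 0, 0],
  [0, 0, 0.4],
], gripper=[0, 0, 0, 0, 0], twist=[0, 0, 0, 0, 0])

```text
time: 10.4
tool_pos: [514.9, 102.1, 111.5]
tcp_rot: [-3.141, -0.002, -0.312]
contact_force: [-0.4, -0.1, -0.1]
grip_width: 0.7
finger_force: 0.0
```

>>> arm_command([
  [0, 0, 0.5],
  [0, 0, 0.5],
  [0, 0, 0.4],
  [0, 0, 0.2],
  [0, 0, 0.1],
], gripper=[0, 0, 0, 0, 0], twist=[0, 0, 0, 0, 0])

```text
time: 11.02
tool_pos: [513.4, 102.7, 69.0]
tcp_rot: [3.142, 0.0, -0.31]
contact_force: [-0.1, -0.2, 0.7]
grip_width: 0.5
finger_force: 0.0
```

>>> arm_command([
  [0, 0, 0.08],
  [0, 0, 0.08],
  [0, 0, 0.08],
  [0, 0, 0.08],
  [0, 0, 0.08],
], gripper=[0, 0, 0, 0, 0], twist=[0, 0, 0, 0, 0])

```text
time: 11.65
tool_pos: [513.6, 102.6, 59.4]
tcp_rot: [-3.142, -0.001, -0.31]
contact_force: [-0.9, 0.7, 4.3]
grip_width: 0.2
finger_force: 1.9
```

>>> arm_command([
  [0, 0, 0.04],
  [0, 0, 0.04],
  [0, 0, 0.04],
  [0, 0, 0.04],
  [0, 0, 0],
], gripper=[0, 0, 0, 0, 0], twist=[0, 0, 0, 0, 0])

```text
time: 12.28
tool_pos: [513.5, 102.6, 55.1]
tcp_rot: [-3.142, -0.0, -0.311]
contact_force: [0.5, 0.5, 1.6]
grip_width: 0.7
finger_force: 1.1
```

Only about 4 N of sliding force, so it is going in past the key. I'll carry on gently to the bottom.

>>> arm_command([
  [0, 0, 0.03],
  [0, 0, 0.03],
  [0, 0, 0.02],
  [0, 0, 0.02],
  [0, 0, 0],
], gripper=[0, 0, 0, 0, 0], twist=[0, 0, 0, 0, 0])

```text
time: 12.9
tool_pos: [513.5, 102.6, 53.2]
tcp_rot: [-3.142, -0.0, -0.31]
contact_force: [-1.1, -0.1, 7.5]
grip_width: 0.6
finger_force: 3.9
```

>>> arm_command([
  [0, 0, 0.02],
  [0, 0, 0.02],
  [0, 0, 0.01],
  [0, 0, 0],
  [0, 0, 0],
], gripper=[0, 0, 0, 0, 0], twist=[0, 0, 0, 0, 0])

```text
time: 13.52
tool_pos: [513.6, 102.6, 53.0]
tcp_rot: [-3.141, -0.001, -0.31]
contact_force: [-4.9, -0.1, 17.7]
grip_width: 0.5
finger_force: 8.7
```

It is firmly on the bottom stop: 17.7 N with z held at 53.0. I'll retract and take a look.

>>> arm_command([
  [0, 0, -0.1],
  [0, 0, -0.3],
  [0, 0, -0.8],
  [0, 0, -0.8],
  [0, 0, -0.8],
], gripper=[0, 0, 0, 0, 0], twist=[0, 0, 0, 0, 0])

```text
time: 14.15
tool_pos: [513.2, 102.6, 121.9]
tcp_rot: [3.141, 0.001, -0.31]
contact_force: [0.0, -0.4, -0.1]
grip_width: 0.4
finger_force: 0.0
```

>>> arm_command([
  [-0.9, 0, 0],
  [-0.9, 0, 0],
  [-0.9, 0, 0],
  [-0.9, 0, 0],
  [0, 0, 0],
], gripper=[0, 0, 0, 0, 0], twist=[0, 0, 0, 0, 0])

```text
time: 14.78
tool_pos: [426.5, 130.4, 121.5]
tcp_rot: [3.141, 0.001, -0.309]
contact_force: [0.3, 0.6, 0.0]
grip_width: 0.6
finger_force: 0.0
```

>>> arm_command([
  [0, 0, 0],
  [0, 0, 0],
  [0, 0, 0],
  [0, 0, 0],
  [0, 0, 0],
], gripper=[0, 0, 0, 0, 0], twist=[0, 0, 0, 0, 0])

```text
time: 15.4
tool_pos: [427.8, 130.1, 121.4]
tcp_rot: [3.141, 0.0, -0.311]
contact_force: [0.0, 0.1, -0.1]
grip_width: 0.9
finger_force: 0.0
```

```bash
python3 w.py w7 45; python3 -c "
import cv2
a=cv2.imread('pics/w7.png')[60:280,180:400];cv2.imwrite('pics/w7c.png',cv2.resize(a,(590,590),interpolation=2))"
```

```text
15.4 [427.8 130.1 121.4] [ 3.141  0.    -0.311] [ 0.   0.1 -0.1] 0.8928261744201756
blue [287.3 133.6] 72 [489.6 108.5  61. ]
blue [289.  155.1] 291 [475.5 111.9  61. ]
red [289.4 180.5] 223 [455.9 117.5  44.5]
black [284.9  98.8] 1820 [512.8 102.7  53. ]
```

View pics/w7c.png

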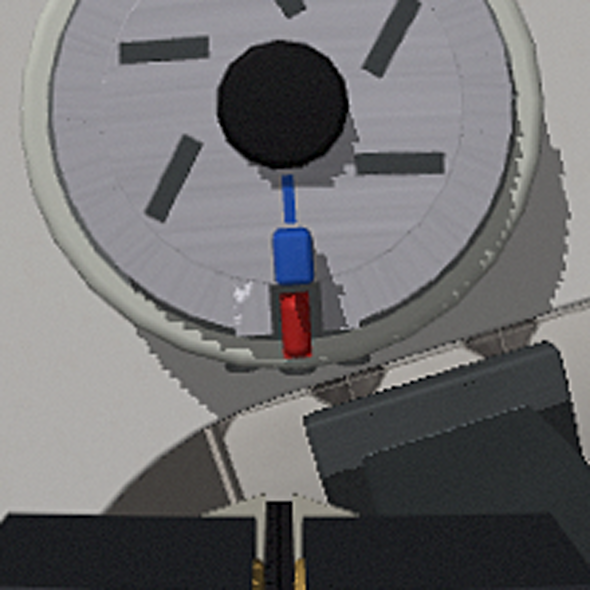

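The disc has dropped flush, with the red key (crop 296,320) inside the notch, and the gripper is clear. I'm handing the job in.

```bash
python3 -c "
from plant import *
print(close_job())"
```

```text
the job is handed in; nothing more can be done
None
```

The disc was turned until its notch lined up with the red key and pressed home (fingertips stopped at 53 mm on the hub, the given seated height); bystanders not touched, and the job was handed in at about 15.5 s with no verdict shown.

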